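# Lock the sample rack into its dock before the lab van drives off

## Robot

A 7-joint arm with a two-finger parallel gripper is mounted at the origin on the work surface. World frame = base frame: x ahead of the robot, y to its left, z up, the work surface at z = 0. Lengths are in m, angles in rad, forces in N, time in s.
With the tool pointing down it reaches from about 0.425 to 0.875 m from the base axis. Payload 4.7 kg.
Tool frame: the origin (TCP) lies at the very end of the fingers, on their centre line; the grasp point (between the pads) lies 19 mm behind it; z points along the fingers, y is the line along which they close (so a half turn about z gives the same grasp; the last joint's range is limited). The gripper opens to 87 mm and grips with 3 to 60 N. Pads are 19 mm wide; open, the fingers measure 117 mm over their backs; the gripper's body (75 mm by 190 mm) begins 51 mm behind the grasp point.
Start: joints at [1.184, 0.321, -0.07, 1.45, 0.023, 1.371, -0.057], TCP at [0.254, -0.599, 0.223] pointing down, gripper open.
Joint ranges: [-2.86, 2.86], [-0.3, 2.09], [-1.38, 1.24], [0.06, 2.45], [-1.56, 4.7], [0.09, 2.05], [-2.69, 2.69]. Speed limits (rad/s): [2.57, 2.57, 3.14, 3.14, 3.14, 3.14, 3.14].

## Interface

Orientations are given as a rotation vector (axis times angle).
In Python, from bench import ctrl, imaging, ticket gives the robot as it stands.
- The arm moves only by the tool jog_arm, never from a script. Its argument "rows" is text: rows parted by semicolons, each of 7 numbers parted by spaces: the shift along the tool's x, y, z in cm, then the turn, a rotation vector about the tool's x, y, z in rad, then the closure, from -1 (fully open) to 1 (shut), so that 0 is half open. A call has 1 to 5 rows; each row shifts and turns the commanded pose from where the row before left it, along the tool's axes as they then stand; what a row does not reach is not made up. A row lasts 1/8 s, in which the tool goes at most 62.5 mm and 10.7 degrees, less where a joint would pass 70% of its speed; a pose out of reach is approached as far as the arm can. A call with a gripper value outside its range is refused whole. The fingers move at their own pace and stop on an object; "force" is the grip in N (left out, the last holds). Time passes only in rows, so rows that do not move let the fingers close. It gives the time, the measured TCP pose, the force, the opening and the grip force at its end, in the units of the state.
- ctrl.get_state(): the state, without advancing time (a new reading comes with each control period).
- imaging.get_image(name): name is "side" or "top" or "wrist"; returns a dict with "img" (400x640x3 uint8, blue, green, red), "vertical_fov" (degrees; the focal length in pixels is half the picture's height over the tangent of half this angle, whatever the lens; pixels are square), "cx", "cy" (the principal point, pixels), "origin" and "orientation" of the camera in the world. Camera axes: x right, y down, z forward; pixel columns grow to the right and rows downward; lengths in m; the calibration is good to about 2 mm. A picture is of the moment at which its call begins. There is no depth.
- ticket.close_job(): hands the job in; it is judged then, once.
The state is a dict: "time": time; "joint_positions": joint angles; "qd": joint speeds; "joint_torque": joint torques, N m; "position": TCP position; "tool_rot": TCP orientation; "ft_force": force on the tool from outside, world axes, zero at the start; "torque": the same for the moment, N m; "grip_width": opening from 0.0 (shut) to 1.0 (fully open); "grip_force": force on a finger pad.
Only numpy, scipy, OpenCV 4.12 (cv2) and the standard library are available. Lean on these libraries where they do the work, as an engineer would, in place of code of your own. Each camera call takes 0.05 s, during which the arm holds its last target. There are 200 camera calls.

## Task

Make the tube rack fast for the drive: slide the rack along its dock by its carry handle until its headed stud sits in the mouth of the dock's cam, then turn that cam's bar grip clockwise, about a quarter turn to its stop, so that the curved slot draws the rack tight home. Let go when it is locked, and leave the cam of the empty dock next to it alone.

Things in the scene. Friction and masses are not known exactly. Their poses are not given: they have to be found in the camera images.
- rack_handle (a point): Centre of tube rack's carry handle bar (12 mm thick, 80 long, 14 tall), 85 mm above the bench; rack deck at 50, tube caps at 58. Bar along this point's y; +x points away from the cam along the slide, and that line meets the cam's axis. The rack only slides along x (2 to 3 N; stays). Level distance to the cam's axis: 180 to 205 mm at the start, 158 stud in the mouth at its end, 145 tight home.
- cam_grip (a point): On the upright axis of the cam of the dock with the rack, 62 mm above the bench: mid of a black bar grip 14 mm thick, 50 long, 36 tall (42 to 78 mm up), over a steel disc 92 mm across with a curved slot. Bar along this point's y, flat sides facing +x and -x, z up; it turns. Stud head (20 mm wide, top 36 mm up) passes below the bar: fingers 40 mm or more above the bench clear all as they turn.
- cam_lock (a joint): Turn of that cam, rad, growing clockwise from above. Starts at 0 to 0.12: open, slot mouth facing the rack's stud, bar crosswise to the slide; the slot catches the stud if the handle is within 163 mm of the axis. From about 0.3 to 1.25 it draws the stud (126 mm from the handle, towards the cam) in by 13 mm, then holds it; stops at 1.45, bar nearly in line with the slide. Up to 0.3 N m, stays put.
- spare_cam (a joint): Turn (rad) of the like cam on the second dock, which is empty: a bare grey plate with two aluminium rails and no rack. To be left alone. The docks lie side by side, 0.3 to 0.4 m apart; either may be the left one.

How it is judged:
On the way:
1. the rack is slid in until its stud sits in the mouth of the still open cam (horizontal distance between rack_handle and cam_grip below 0.166 m and value of joint cam_lock below 0.4 rad), for 0.1 s.
At the end, for the whole second after the job is handed in: The cam of the rack's dock is turned to more than 1.2 rad of its 1.45 rad, the rack is drawn to within 5 mm of fully home (handle less than 150 mm from the cam's axis), and the empty dock's cam is still open (under 0.3 rad) (value of joint cam_lock above 1.2 rad and horizontal distance between rack_handle and cam_grip below 0.15 m and value of joint spare_cam below 0.3 rad); the robot touches nothing.
It fails at once if the empty dock's cam is turned (value of joint spare_cam above 0.3 rad).
It also fails if it takes over 45 s, if anything falls off the work surface, if the arm or the gripper's body presses on something with over 40 N, if the wrist force passes 120 N, or if a joint passes its speed limit or range.

## Working session

There is one attempt and no reset: what is moved stays moved. The work goes in short steps, Python scripts to look and compute and a tool call to move; the robot and the scene stay as the last step left them, time stands still between calls to the robot, and variables do not carry over. Pictures are saved under pics/ and viewed, at most 10 in all, crops included, and the job is handed in when it is done.

Besides the shell and the picture viewer there is one more tool, called as name(argument=value, ...), one argument or row to a line, values as JSON. jog_arm: Moves the arm, as the interface text tells. Its arguments: {"type":"object","properties":{"rows":{"type":"string"},"force":{"type":"number"}},"required":["rows"]}

```bash
mkdir -p pics
python3 - <<'E'
from bench import ctrl, imaging
import cv2,pickle
s=ctrl.get_state();print(s)
for n in("top","side"):
    d=imaging.get_image(n);cv2.imwrite(f"pics/{n}0.png",d["img"]);pickle.dump(d,open(f"pics/{n}0.pkl","wb"))
    print(n,{k:v for k,v in d.items() if k!="img"})
E
```

```text
{'time': 0.0, 'joint_positions': array([ 1.18408066,  0.32180401, -0.07006929,  1.45168955,  0.02259815,
        1.37079867, -0.05691082]), 'qd': array([ 5.82898171e-04,  4.16277277e-04, -7.95215416e-04,  7.73269719e-04,
        6.33204798e-05,  7.21702547e-04, -7.63545165e-04]), 'joint_torque': array([-1.34168960e-03, -4.91291285e+01, -4.04707426e-01, -3.12528706e+01,
       -6.38995506e-02,  4.36739030e-02,  1.82643525e-04]), 'position': array([ 0.25333638, -0.59798905,  0.22146643]), 'tool_rot': array([-3.07689906e+00, -6.25032947e-01,  7.55001138e-04]), 'ft_force': array([ 0.41427724,  0.49700443, -0.86928751]), 'torque': array([-0.01549759, -0.00162889,  0.00976389]), 'grip_force': 0.0, 'grip_width': 0.9982540127129446}
top {'vertical_fov': 44.14264153678348, 'cx': 321.1653507425833, 'cy': 193.2477184120815, 'origin': array([ 0.3585937 , -0.0148767 ,  0.89279457]), 'orientation': array([-2.14957114,  2.09635488, -0.18101454])}
side {'vertical_fov': 51.99102368032158, 'cx': 316.8270544267984, 'cy': 198.3053463467773, 'origin': array([ 0.23846628, -0.44475478,  0.5274954 ]), 'orientation': array([-2.20382359,  0.62045497, -0.30549906])}
```

View pics/top0.png

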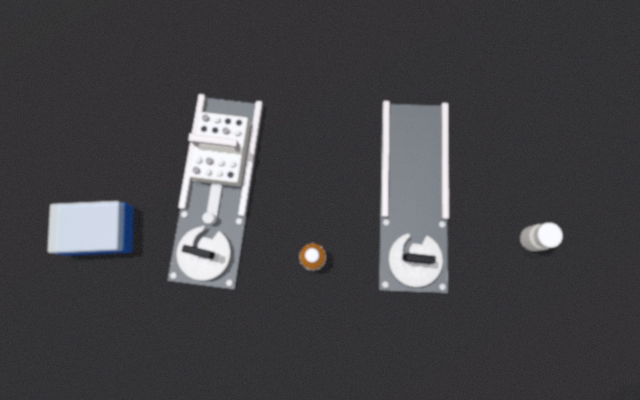

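View pics/side0.png

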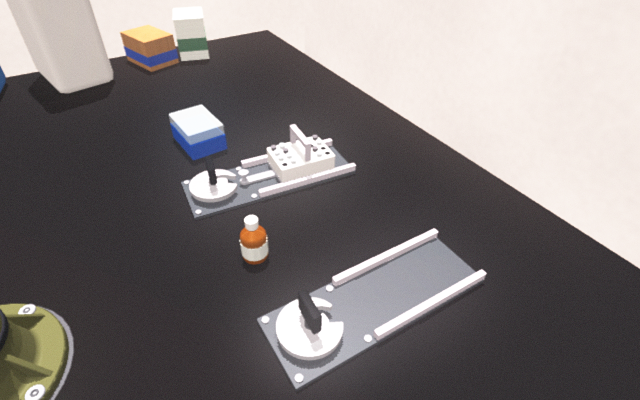

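The top view shows the rack dock on the left: cam bar at about (198,252), handle at about (213,141). The empty dock is on the right. I'll enlarge the rack dock in both views.

Run:
```python
import cv2
a=cv2.imread("pics/top0.png")[90:290,150:280];b=cv2.imread("pics/side0.png")[120:215,175:365]
cv2.imwrite("pics/tc.png",cv2.resize(a,None,fx=3,fy=3,interpolation=2))
cv2.imwrite("pics/sc.png",cv2.resize(b,None,fx=4,fy=4,interpolation=2))
```

```text
(no output)
```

View pics/tc.png

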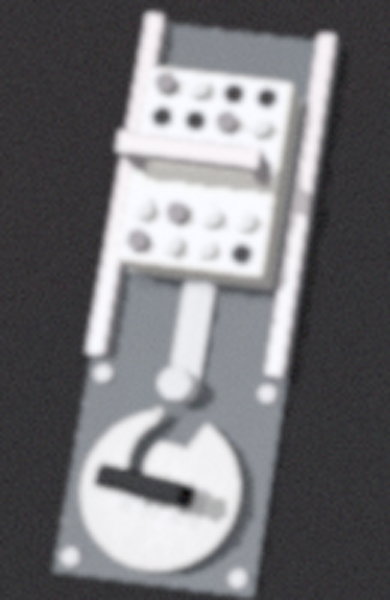

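View pics/sc.png

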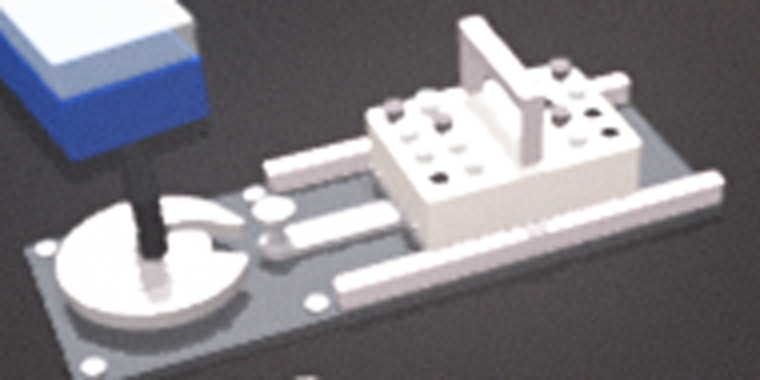

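The crops show (top crop pixels): handle top face from (117,141) to (267,163), disc centre about (160,488), grip top face from (98,474) to about (183,492), stud at (176,385), and rails leaning about 7-8°.

```bash
cat > h.py <<'E'
import numpy as np,pickle
from scipy.spatial.transform import Rotation as R
def ray(d,u,v,z):
    f=200/np.tan(np.radians(d["vertical_fov"]/2))
    r=R.from_rotvec(d["orientation"]).as_matrix()@np.array([(u-d["cx"])/f,(v-d["cy"])/f,1])
    o=d["origin"];return (o+r*(z-o[2])/r[2]).round(4)
def proj(d,p):
    f=200/np.tan(np.radians(d["vertical_fov"]/2))
    q=R.from_rotvec(d["orientation"]).as_matrix().T@(np.array(p)-d["origin"])
    return (q[:2]/q[2]*f+[d["cx"],d["cy"]]).round(1)
E
python3 - <<'E'
from h import *
t=pickle.load(open("pics/top0.pkl","rb"));s=pickle.load(open("pics/side0.pkl","rb"))
T=lambda u,v,z:ray(t,150+(u+.5)/3-.5,90+(v+.5)/3-.5,z)
S=lambda u,v,z:ray(s,175+(u+.5)/4-.5,120+(v+.5)/4-.5,z)
a,b=T(117,141,.092),T(267,163,.092);print("handle",a,b,(a+b)/2,np.linalg.norm(a-b))
a,b=S(473,25,.092),S(533,98,.092);print("handle S",a,b,(a+b)/2,np.linalg.norm(a-b))
for z in(.02,.025,.03):
  print(z,"disc",T(160.5,488.5,z),np.linalg.norm(T(79,488,z)-T(242,488,z)),"S",S(154,261,z))
a,b=T(98,474,.078),T(183,492,.078);print("grip",a,b,(a+b)/2,np.linalg.norm(a-b))
print("stud",T(174,383,.036))
for l in([(155,15),(96,353)],[(326,36),(274,375)]): 
  a,b=T(*l[0],.02),T(*l[1],.02);d=a-b;print("rail",np.arctan2(d[1],d[0]))
E
```

```text
handle [0.5954 0.2208 0.092 ] [0.5846 0.1356 0.092 ] [0.59   0.1782 0.092 ] 0.08588177920839786
handle S [0.5959 0.2164 0.092 ] [0.587  0.1404 0.092 ] [0.59145 0.1784  0.092  ] 0.07651934395955053
0.02 disc [0.4057 0.2007 0.02  ] 0.09593002658187895 S [0.4062 0.2051 0.02  ]
0.025 disc [0.4054 0.1995 0.025 ] 0.09543018390425538 S [0.4045 0.1987 0.025 ]
0.03 disc [0.4051 0.1983 0.03  ] 0.09483037488062566 S [0.4029 0.1923 0.03  ]
grip [0.4096 0.2214 0.078 ] [0.401  0.1739 0.078 ] [0.4053  0.19765 0.078  ] 0.048272248756402486
stud [0.4662 0.1931 0.036 ]
rail -0.0961446014206485
rail -0.09692409037280239
```

jog_arm(
  rows="4.3 -4.1 0 0 0 0 -1;4.3 -4.1 0 0 0 0 -1;4.3 -4.1 0 0 0 0 -1;4.3 -4.1 0 0 0 0 -1;4.3 -4.1 0 0 0 0 -1",
)

```text
time: 0.72
position: [0.3719, -0.3238, 0.2223]
tool_rot: [-3.079, -0.625, 0.0]
ft_force: [0.9, 0.0, 0.1]
grip_width: 1.0
grip_force: 0.0
```

jog_arm(
  rows="4.3 -4.1 0 0 0 0 -1;4.3 -4.1 0 0 0 0 -1;4.3 -4.1 0 0 0 0 -1;4.3 -4.1 0 0 0 0 -1;4.3 -4.1 0 0 0 0 -1",
)

```text
time: 1.35
position: [0.4897, -0.0515, 0.2224]
tool_rot: [3.078, 0.625, -0.0]
ft_force: [0.0, -0.5, -0.3]
grip_width: 1.001
grip_force: 0.0
```

jog_arm(
  rows="4.3 -4.1 0 0 0 0 -1;4.3 -4.1 0 0 0 0 -1;4.3 -4.1 0 0 0 0 -1;0 0 0 0 0 -0.17 -1;0 0 0 0 0 -0.17 -1",
)

```text
time: 1.98
position: [0.56, 0.1116, 0.2218]
tool_rot: [-2.923, -1.149, 0.002]
ft_force: [0.4, 0.1, 0.7]
grip_width: 1.001
grip_force: 0.0
```

jog_arm(
  rows="0 0 0 0 0 -0.18 -1;0 0 0 0 0 -0.18 -1;0 0 0 0 0 -0.18 -1;0 0 0 0 0 -0.18 -1;0 0 0 0 0 0 -1",
)

```text
time: 2.6
position: [0.5601, 0.1102, 0.2221]
tool_rot: [-2.342, -2.093, 0.001]
ft_force: [0.5, -0.1, 0.3]
grip_width: 0.999
grip_force: 0.0
```

jog_arm(
  rows="3.5 1.1 0 0 0 0 -1;3.6 1.2 0 0 0 0 -1;0 0 4 0 0 0 -1;0 0 4 0 0 0 -1;0 0 0 0 0 0 -1",
)

```text
time: 3.22
position: [0.5887, 0.1772, 0.1392]
tool_rot: [-2.341, -2.091, 0.01]
ft_force: [-1.0, -0.0, -0.1]
grip_width: 1.0
grip_force: 0.0
```

Run:
```python
from bench import ctrl, imaging
import cv2
from h import *
d=imaging.get_image("wrist");cv2.imwrite("pics/w1.png",d["img"]);pickle.dump(d,open("pics/w1.pkl","wb"))
print(ctrl.get_state()["joint_positions"].round(2))
print(d["origin"],proj(d,[.5907,.1783,.085]),proj(d,[.405,.199,.062]))
```

```text
[ 0.33  0.43 -0.85  1.62  0.33  1.25 -0.69]
[0.59908643 0.25724061 0.30211917] [322.8 212. ] [119.8 203.5]
```

View pics/w1.png

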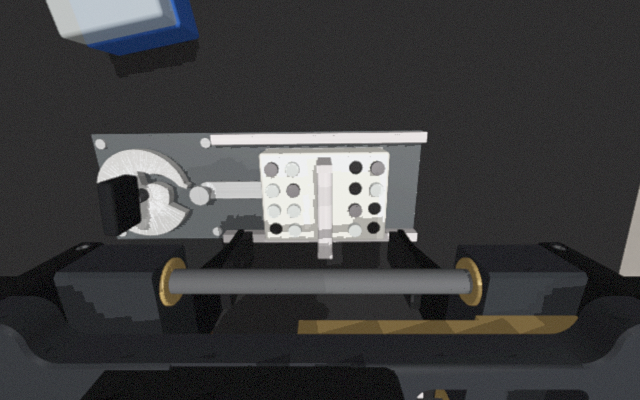

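The wrist view shows the handle bar upright at column 324, rows 158-255. It is centred between the fingers and matches the estimate, so I descend and grip.

jog_arm(
  rows="0 0 3.5 0 0 0 -1;0 0 3.5 0 0 0 -1;0 0 0 0 0 0 1;0 0 0 0 0 0 1;0 0 0 0 0 0 1",
  force=25,
)

```text
time: 3.9
position: [0.5925, 0.1789, 0.0749]
tool_rot: [2.339, 2.094, 0.005]
ft_force: [-0.6, 0.3, 0.0]
grip_width: 0.748
grip_force: 0.0
```

jog_arm(
  rows="0 0 0 0 0 0 1;0 0 0 0 0 0 1",
)

```text
time: 4.15
position: [0.5913, 0.1784, 0.0731]
tool_rot: [2.34, 2.095, 0.001]
ft_force: [1.0, 0.2, 1.0]
grip_width: 0.517
grip_force: 0.0
```

Run:
```python
from h import *
t=pickle.load(open("pics/top0.pkl","rb"))
for p in [(49,204),(119,203),(131,252),(60,254),(133,206)]:
  print(p,ray(t,*p,.0)[:2],ray(t,*p,.06)[:2])
s=pickle.load(open("pics/side0.pkl","rb"))
for p in [(207,155),(225,145),(172,122),(225,125),(202,139)]: print(p,ray(s,*p,0)[:2],ray(s,*p,.06)[:2])
```

```text
(49, 204) [0.4882 0.4958] [0.4795 0.4615]
(119, 203) [0.4932 0.3668] [0.4842 0.3412]
(131, 252) [0.4043 0.3362] [0.4013 0.3126]
(60, 254) [0.3975 0.4645] [0.3949 0.4322]
(133, 206) [0.4883 0.3405] [0.4796 0.3166]
(207, 155) [0.4405 0.3417] [0.4175 0.2522]
(225, 145) [0.4913 0.3599] [0.4625 0.2684]
(172, 122) [0.4168 0.5287] [0.3965 0.4179]
(225, 125) [0.5264 0.4466] [0.4937 0.3452]
(202, 139) [0.4541 0.4126] [0.4296 0.3151]
```

jog_arm(
  rows="0 0 0.5 0 0 0 1;0 0 0 0 0 0 1;0 0 0 0 0 0 1;0 0 0 0 0 0 1;0 0 0 0 0 0 1",
)

```text
time: 4.78
position: [0.5912, 0.1783, 0.0674]
tool_rot: [2.34, 2.096, 0.0]
ft_force: [1.3, 0.2, -2.6]
grip_width: 0.136
grip_force: 25.0
```

jog_arm(
  rows="0 0 0 0 0 0 1;0 0 0 0 0 0 1",
)

```text
time: 5.03
position: [0.5912, 0.1784, 0.0674]
tool_rot: [2.34, 2.096, 0.0]
ft_force: [2.3, 0.2, -2.5]
grip_width: 0.131
grip_force: 25.0
```

jog_arm(
  rows="0 -0.8 0 0 0 0 1;0 -0.8 0 0 0 0 1;0 -0.6 0 0 0 0 1;0 -0.3 0 0 0 0 1;0 0 0 0 0 0 1",
)

```text
time: 5.65
position: [0.5651, 0.181, 0.0674]
tool_rot: [-2.34, -2.096, 0.003]
ft_force: [-0.8, -0.4, -1.4]
grip_width: 0.136
grip_force: 25.0
```

jog_arm(
  rows="0 -0.15 0 0 0 0 1;0 -0.15 0 0 0 0 1;0 0 0 0 0 0 1",
)

```text
time: 6.02
position: [0.5631, 0.1812, 0.0674]
tool_rot: [2.34, 2.096, -0.001]
ft_force: [1.4, -0.8, -3.0]
grip_width: 0.132
grip_force: 25.0
```

jog_arm(
  rows="0 -0.2 0 0 0 0 1;0 0 0 0 0 0 1",
)

```text
time: 6.28
position: [0.5616, 0.1813, 0.0674]
tool_rot: [2.34, 2.095, 0.001]
ft_force: [4.5, -1.1, -5.9]
grip_width: 0.133
grip_force: 25.0
```

jog_arm(
  rows="0 -0.2 0 0 0 0 1;0 0 0 0 0 0 1",
)

```text
time: 6.52
position: [0.5614, 0.1813, 0.0675]
tool_rot: [2.339, 2.093, 0.006]
ft_force: [7.9, -1.3, -9.1]
grip_width: 0.139
grip_force: 25.0
```

Run:
```python
from bench import imaging
import cv2
from h import *
d=imaging.get_image("side");pickle.dump(d,open("pics/side2.pkl","wb"))
cv2.imwrite("pics/s2.png",cv2.resize(d["img"][120:230,165:365],None,fx=4,fy=4,interpolation=2))
```

```text
(no output)
```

View pics/s2.png

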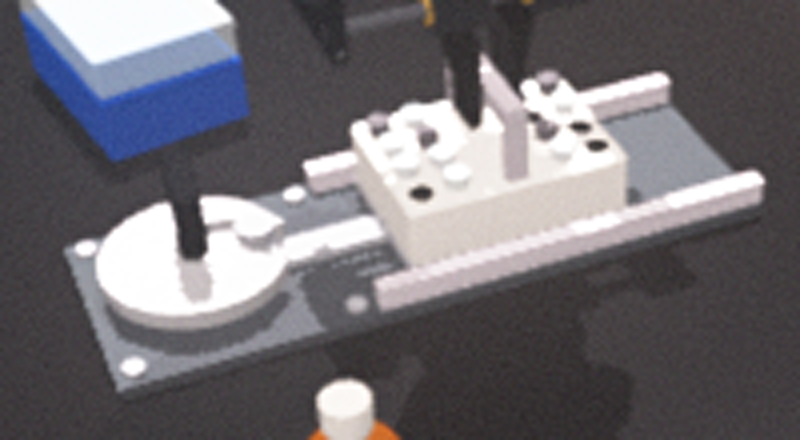

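The stud sits in the disc mouth at about (265,235) in the crop, and the push force rose at the stop. I'll release the handle and move to the cam.

jog_arm(
  rows="0 0.2 0 0 0 0 -1;0 0 0 0 0 0 -1;0 0 0 0 0 0 -1;0 0 0 0 0 0 -1;0 0 -3 0 0 0 -1",
)

```text
time: 7.2
position: [0.5592, 0.181, 0.0958]
tool_rot: [-2.338, -2.095, 0.007]
ft_force: [0.9, -0.7, 0.2]
grip_width: 0.62
grip_force: 0.0
```

jog_arm(
  rows="0 0 -3 0 0 0 -1;0 0 -2 0 0 0 -1;0 -5.2 0 0 0 0 -1;0 -5.2 0 0 0 0 -1;0 -5.2 0 0 0 0.07 -1",
)

```text
time: 7.82
position: [0.4042, 0.1993, 0.1471]
tool_rot: [-2.413, -2.01, 0.001]
ft_force: [-1.5, 0.8, 1.9]
grip_width: 0.997
grip_force: 0.0
```

jog_arm(
  rows="0 0 0 0 0 0 -1;0 0 0 0 0 0 -1",
)

```text
time: 8.07
position: [0.4068, 0.1984, 0.1479]
tool_rot: [2.411, 2.012, 0.001]
ft_force: [0.6, 0.4, -0.2]
grip_width: 1.001
grip_force: 0.0
```

Run:
```python
from bench import ctrl,imaging
import cv2
from h import *
d=imaging.get_image("wrist");cv2.imwrite("pics/w3.png",d["img"]);s=ctrl.get_state()
M=R.from_rotvec(s["tool_rot"]).as_matrix();print(s["position"],s["joint_positions"].round(2))
print(M.round(3),"delta tool cm",100*M.T@(np.array([.4045,.1983,.045])-s["position"]))
print(proj(d,[.4045,.1983,.078]))
```

```text
[0.40710195 0.19856325 0.14785114] [ 0.51 -0.03 -0.99  1.99 -0.02  1.17 -0.66]
[[ 0.18   0.984  0.001]
 [ 0.984 -0.18   0.   ]
 [ 0.001  0.001 -1.   ]] delta tool cm [-0.07812521 -0.25883006 10.28488515]
[317.4 208. ]
```

View pics/w3.png

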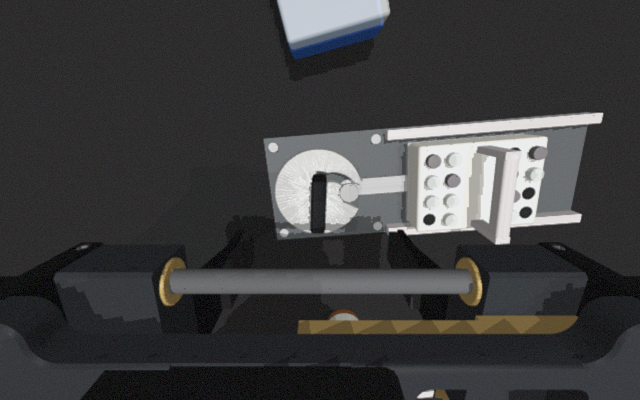

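The bar grip is upright in the wrist view at column 318, rows 173-232, matching the prediction and aligned with the fingers. The stud is in the slot at (349,191). Descending now.

jog_arm(
  rows="-0.1 -0.2 3.4 0 0 0 -1;0 0 3.4 0 0 0 -1;0 0 3.3 0 0 0 -1;0 0 0 0 0 0 1;0 0 0 0 0 0 1",
  force=35,
)

```text
time: 8.75
position: [0.4049, 0.1989, 0.0473]
tool_rot: [-2.411, -2.012, -0.002]
ft_force: [-0.4, 0.1, 0.5]
grip_width: 0.852
grip_force: 0.0
```

jog_arm(
  rows="0 0 0 0 0 0 1;0 0 0 0 0 0 1;0 0 0 0 0 0 1;0 0 0 0 0 0 1;0 0 0 0 0 0 1",
)

```text
time: 9.38
position: [0.404, 0.1981, 0.0466]
tool_rot: [2.412, 2.013, -0.0]
ft_force: [0.7, -0.4, 0.7]
grip_width: 0.289
grip_force: 0.0
```

jog_arm(
  rows="0 0 0 0 0 0 1;0 0 0 0 0 0 1",
)

```text
time: 9.62
position: [0.4048, 0.198, 0.0466]
tool_rot: [2.411, 2.012, 0.002]
ft_force: [4.6, -0.5, -3.1]
grip_width: 0.16
grip_force: 34.8
```

Run:
```python
from bench import ctrl
s=ctrl.get_state();print(s["joint_positions"].round(2),s["torque"].round(2))
```

```text
[ 0.44  0.17 -1.    2.1   0.17  0.96 -0.83] [-0.07 -0.79  0.12]
```

jog_arm(
  rows="0 0 0 0 0 0.1 1;0 0 0 0 0 0.1 1;0 0 0 0 0 0.1 1;0 0 0 0 0 0.1 1;0 0 0 0 0 0 1",
)

```text
time: 10.25
position: [0.4043, 0.1982, 0.0466]
tool_rot: [2.763, 1.494, 0.001]
ft_force: [3.0, 0.1, -2.2]
grip_width: 0.157
grip_force: 34.8
```

Run:
```python
from bench import ctrl
s=ctrl.get_state();print(s["joint_positions"].round(2),s["torque"].round(2))
```

```text
[ 0.39  0.16 -0.95  2.1   0.15  0.96 -1.22] [-0.04 -0.57 -0.12]
```

jog_arm(
  rows="0 0 0 0 0 0.12 1;0 0 0 0 0 0.12 1;0 0 0 0 0 0.12 1;0 0 0 0 0 0.12 1;0 0 0 0 0 0 1",
)

```text
time: 10.88
position: [0.4039, 0.1986, 0.0465]
tool_rot: [-3.038, -0.798, -0.0]
ft_force: [2.2, 0.8, -0.3]
grip_width: 0.157
grip_force: 34.8
```

jog_arm(
  rows="0 0 0 0 0 0.12 1;0 0 0 0 0 0.12 1;0 0 0 0 0 0.12 1;0 0 0 0 0 0.06 1;0 0 0 0 0 0 1",
)

```text
time: 11.5
position: [0.4037, 0.1991, 0.0466]
tool_rot: [-3.137, -0.148, 0.0]
ft_force: [0.3, 3.3, -1.7]
grip_width: 0.159
grip_force: 34.9
```

Run:
```python
from bench import ctrl
s=ctrl.get_state();print(s["joint_positions"].round(2),s["torque"].round(2))
```

```text
[ 0.3   0.14 -0.85  2.1   0.12  0.95 -2.09] [ 0.75 -0.11 -0.11]
```

jog_arm(
  rows="0 0 0 0 0 0.05 1;0 0 0 0 0 0.05 1;0 0 0 0 0 0 1",
)

```text
time: 11.88
position: [0.4036, 0.1992, 0.0466]
tool_rot: [-3.141, 0.006, 0.0]
ft_force: [-0.7, 3.8, -0.8]
grip_width: 0.158
grip_force: 35.5
```

Run:
```python
from bench import ctrl
s=ctrl.get_state();print(s["joint_positions"].round(2),s["torque"].round(2))
```

```text
[ 0.29  0.14 -0.84  2.1   0.12  0.95 -2.19] [ 0.97 -0.01  0.74]
```

The moment about z has jumped to 0.74 N m, so the cam is at its stop. I'll release and lift.

jog_arm(
  rows="0 0 0 0 0 -0.03 -1;0 0 0 0 0 0 -1;0 0 0 0 0 0 -1;0 0 0 0 0 0 -1;0 0 -3 0 0 0 -1",
)

```text
time: 12.5
position: [0.402, 0.1972, 0.0751]
tool_rot: [3.141, 0.033, -0.008]
ft_force: [0.6, 0.5, -0.5]
grip_width: 0.646
grip_force: 0.0
```

jog_arm(
  rows="0 0 -4 0 0 0 -1;0 0 -4 0 0 0 -1;0 0 -4 0 0 0 -1;0 0 0 0 0 0 -1;0 0 0 0 0 0 -1",
)

```text
time: 13.12
position: [0.4036, 0.1978, 0.1959]
tool_rot: [3.141, 0.032, -0.001]
ft_force: [-0.4, -0.5, -0.7]
grip_width: 0.993
grip_force: 0.0
```

Run:
```python
from bench import imaging
import cv2
from h import *
d=imaging.get_image("side");pickle.dump(d,open("pics/side4.pkl","wb"))
cv2.imwrite("pics/s4.png",cv2.resize(d["img"][120:230,165:365],None,fx=4,fy=4,interpolation=2))
```

```text
(no output)
```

View pics/s4.png

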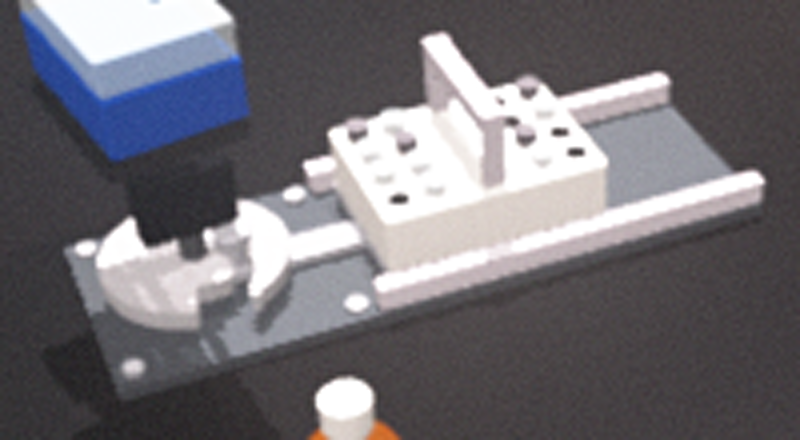

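The grip, at about (185,200) in the crop, is now in line with the slide. The rack has moved in (its front bottom corner went from about 410 to 385), and the gripper is clear of everything.

Run:
```python
from h import *
d=pickle.load(open("pics/side4.pkl","rb"))
S=lambda u,v,z:ray(d,165+(u+.5)/4-.5,120+(v+.5)/4-.5,z)
m=(S(436,43,.092)+S(493,115,.092))/2;print(m,np.linalg.norm(m[:2]-[.4043,.1985]))
from bench import ticket
print(ticket.close_job())
```

```text
[0.5497  0.18385 0.092  ] 0.14613617793003902
the job is handed in; nothing more can be done
None
```

The rack is locked: the cam is turned to its stop, the handle measures about 146 mm from the cam axis (limit 150), the empty dock's cam was left alone, and the job is handed in with no verdict returned.

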